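# Hang up the block-lifting key and hold the heater lid open

### The job

The block-lifting key has been left lying on the closed lid of the dry-block heater: first hang it by its eye on the hook of the hook stand, so that it dangles freely with its fork end down. Then lift the heater's lid by its handle bar to 50 degrees from closed and keep holding it there, still, so that the sample tubes can be read; the lid falls shut if let go, so finish while holding it. Leave the beaker, the bottle and the jar where they stand.

Things in the scene. Friction and masses are not known exactly. Their poses are not given: they have to be found in the camera images.
- heater: Dry-block heater: white box 180 (x) by 260 (y) by 110 mm high, fixed. Origin: centre of its underside on the bench; x points from its front (control panel, towards the robot) to its back, z up. The lid, an aluminium plate 180 x 260 x 8 mm, closes its top; its upper face is then 118 mm above the bench. It is hinged along the upper back edge.
- lid (a joint): Lid angle in rad: 0 closed (level), growing as the front edge rises; 50 degrees = 0.873; stop at 1.3. The hinge axis is parallel to the heater's y. The lid weighs about 0.35 to 0.7 kg, has no stay or spring and falls shut from every angle when let go.
- lid_bar (a point): Middle of the lid's handle bar: round steel, 12 mm diameter, 110 mm long, parallel to the heater's y, on two thin rods 50 mm either side of the middle. Lid closed: 32 mm in front of and 34 mm above the lid's upper front edge, i.e. 212 mm in front of and 42 mm above the hinge axis, 152 mm above the bench. Circles the hinge with the lid. Pinched across from above, it turns between the fingers.
- lid_hinge (a point): Middle of the lid's hinge axis: 90 mm behind the heater's centre, 110 mm above the bench. Fixed to the heater; its axes turn with the lid.
- key: Block-lifting key, loose flat steel tool 160 mm long, 6 mm thick, 60 to 125 g, lying flat on the lid. Origin: on its underside, middle of the grip, near the centre of mass; x points along the tool to the eye, z up. Black grip 50 (x) by 18 (y) by 14 mm high round the origin: pinch it there. Ring eye at +x; at -x a fork 30 mm wide, ending 79 mm from the origin.
- key_eye (a point): Centre of the key's ring eye, 58 mm along the key's +x from its origin and 3 mm above its underside: ring of 46 mm outer and 30 mm inner diameter, 6 mm thick.
- hook_stand: Stand fixed to the bench, left or right of the heater: grey foot disc of 90 mm diameter, 12 mm high; post of 12 mm diameter, 200 mm high. From the post's top an 8 mm thick rod slopes forward (its -x, roughly towards the robot) and down to the hook's bend, then turns up to the tip. Origin: centre of the foot's underside; z up.
- hook_tip (a point): Upper end of the hook's upturned tip: 66 mm in front (-x) of the post's axis, 219 mm above the bench. The eye goes over it from above. With the eye level round it, it may be let go when its centre is about 190 mm above the bench; the key then swings down by itself.
- hook_seat (a point): The hook's bend, 60 mm in front (-x) of the post, 170 mm above the bench, 45 mm below the tip. The eye of the hung key hangs here, its centre about 10 mm below.
- beaker: Bystander: glass beaker of 80 mm diameter, 100 mm high, on the side of the heater where the hook stand is not. Origin at its underside.
- bottle: Bystander: glass reagent bottle with a screw cap, 66 mm diameter, 150 mm high, beside the back of the heater, to the left. Origin at its underside.
- jar: Bystander: white plastic jar of 60 mm diameter, 70 mm high, beside the back of the heater, to the right. Origin at its underside.
Mind the look-alikes: they are no part of the job. Of the things that look like the key, the smallest one is meant.

How it is judged:
By the outcome, as a careful person would: the job done as asked, in the order asked, and still so for the second after the job is handed in, while the arm keeps its last pose, push and grip.
It also fails if it takes over 54 s, if anything falls off the work surface, if the arm or the gripper's body presses on something with over 40 N, if the wrist force passes 120 N, or if a joint passes its speed limit or range.

### The arm

A 6-joint arm with a two-finger parallel gripper is mounted at the origin on the work surface. World frame = base frame: x ahead of the robot, y to its left, z up, the work surface at z = 0. Lengths are in m, angles in rad, forces in N, time in s.
With the tool pointing down it reaches from about 0.3 to 0.775 m from the base axis. Payload 14.6 kg.
Tool frame: the origin (TCP) lies at the centre of the arm's flange, where the gripper is bolted on; the fingertips stand 173 mm ahead of it and the grasp point (between the pads) lies ahead of it (bot.grip_point_offset is the z of the grasp point in the tool frame, in m); z points along the fingers, y is the line along which they close (so a half turn about z gives the same grasp; the last joint's range is limited). The gripper opens to 85 mm and grips with 20 to 120 N. Pads are 22 mm wide; open, the fingers measure 114 mm over their backs; the gripper's body (76 mm by 85 mm) begins 54 mm behind the grasp point. The pads swing forward as they close: fully open they stand 13 mm farther back than shut.
Start: joints at [-1.323, 0.3, 1.521, -0, 1.321, -0.067], TCP at [0.17, -0.523, 0.405] pointing down, gripper open.
Joint ranges: [-3.03, 3.03], [-0.79, 2.21], [0.23, 2.52], [-1.04, 4.18], [0, 3.07], [-2.55, 2.55]. Speed limits (rad/s): [2.22, 2.22, 2.57, 3.14, 3.14, 3.14].

### API

Orientations are given as a 3x3 rotation matrix whose columns are the frame's x, y, z axes.
In Python, from workcell import bot gives the robot as it stands. The module is installed in compiled form; this text tells all that it offers.
- The arm moves only by the tool play_rows, never from a script. Its argument "plan" is a list of rows, each a list of 3 entries, a list of its own where there are three numbers: the shift along the tool's x, y, z in mm, then the turn, a rotation vector about the tool's x, y, z in rad, then the gripper command: -1 is shut, 1 is fully open, values between are in proportion. A call has 1 to 20 rows; each row is the pose to reach, as a shift and turn from the pose commanded when the call began, along the tool's axes at that moment; what a row does not reach only later rows make up. A row lasts 1/8 s, in which the tool goes at most 62.5 mm and 10.7 degrees, less where a joint would pass 70% of its speed; a pose out of reach is approached as far as the arm can. A call with a gripper value outside its range is refused whole. The fingers move at their own pace and stop on an object; "newtons" is the grip in N (left out, the last holds). Time passes only in rows, so rows that repeat a pose let the fingers close. It gives the time, the measured TCP pose, the force, the opening and the grip force at its end, in the units of the state.
- bot.observe(): the state, without advancing time (a new reading comes with each control period).
- bot.camera(name): name is "side" or "top" or "wrist"; returns the picture (400x640x3 uint8, red, green, blue); there is no depth.
- bot.calibration(name): a dict with "fx", "fy", "cx", "cy" (pixels), "k1" (the pictures are not rectified: a ray, as slopes to the right and down, at radius r is drawn at 1 + k1 r^2 times it, then the intrinsics apply), "rvec" (rotation vector, rad) and "tvec" (3), from world to camera coordinates, as OpenCV has them. Camera axes: x right, y down, z forward; pixel columns grow to the right and rows downward; lengths in m; the calibration is good to about 2 mm. A picture is of the moment at which its call begins: read the wrist's pose just before it. calibration takes no time and is no camera call; for the wrist camera it gives the pose at the moment of the call.
- bot.sign_off(): hands the job in; it is judged then, once.
Trained networks look in the newest picture that a camera, given by its name, has taken for a name from the list of things; names that differ only in an ending like _2 or _b are one class to them, and where a whole thing is asked for, a point or a joint stands for the part that bears it (a point fixed in the world has none). Each returns a list of dicts, best first, with "confidence" (0 to 1); they miss things now and then, are a little off and sometimes report something else, mostly with a low value. They report only what shows in the picture. A call takes as long as a camera call. They do not tell look-alikes from the thing itself.
- bot.masks_of(camera, target): "mask" (400x640 bool, what is visible of it) and "extent" ([left, top, right, bottom] in pixels, round what is visible of it).
- bot.tip_of(camera, target): "pixel" ([column, row] in pixels: a listed point, or the origin of a listed thing).
The state is a dict: "time_s": time; "qpos": joint angles; "qd": joint speeds; "joint_torque": joint torques, N m; "position": TCP position; "tcp_rot": TCP orientation; "force": force on the tool from outside, world axes, zero at the start; "ft_torque": the same for the moment, N m; "width": finger opening in m; "grip_force": force on a finger pad.
Only numpy, scipy, OpenCV 4.12 (cv2) and the standard library are available. Lean on these libraries where they do the work, as an engineer would, in place of code of your own. Each camera call takes 0.05 s, during which the arm holds its last target. There are 200 camera calls.

## Working session

There is one attempt and no reset: what is moved stays moved. The work goes in short steps, Python scripts to look and compute and a tool call to move; the robot and the scene stay as the last step left them, time stands still between calls to the robot, and variables do not carry over. Pictures are saved under pics/ and viewed, at most 10 in all, crops included, and the job is handed in when it is done.

Besides the shell and the picture viewer there is one more tool, called as name(argument=value, ...), one argument or row to a line, values as JSON. play_rows: Moves the arm, as the interface text tells. Its arguments: {"type":"object","properties":{"plan":{"type":"array"},"newtons":{"type":"number"}},"required":["plan"]}

```bash
mkdir -p pics; cat > h.py <<'E'
import numpy as np, cv2
from workcell import bot
def ray(cam,px,c=None):
    c=c or bot.calibration(cam)
    R=cv2.Rodrigues(np.array(c["rvec"],float))[0]; t=np.array(c["tvec"],float).ravel()
    d=np.array([(px[0]-c["cx"])/c["fx"],(px[1]-c["cy"])/c["fy"]]); u=d.copy()
    for _ in range(20): u=d/(1+c["k1"]*(u@u))
    return -R.T@t, R.T@np.array([u[0],u[1],1])
def at_z(cam,px,z,c=None):
    o,d=ray(cam,px,c); return o+d*(z-o[2])/d[2]
def proj(cam,p,c=None):
    c=c or bot.calibration(cam)
    R=cv2.Rodrigues(np.array(c["rvec"],float))[0]; q=R@np.array(p,float)+np.array(c["tvec"],float).ravel()
    u=q[:2]/q[2]; u=u*(1+c["k1"]*(u@u)); return np.array([c["fx"]*u[0]+c["cx"],c["fy"]*u[1]+c["cy"]])
def tri(a,b):
    (o1,d1),(o2,d2)=a,b
    s=np.linalg.lstsq(np.c_[d1,-d2],o2-o1,rcond=None)[0]
    p,q=o1+s[0]*d1,o2+s[1]*d2; return (p+q)/2,np.linalg.norm(p-q)
def snap(cam,name):
    im=bot.camera(cam); cv2.imwrite(f"pics/{name}.png",im[:,:,::-1]); return im
E
python3 - <<'E'
from h import *
np.set_printoptions(precision=4,suppress=True)
a=snap("top","top0"); b=snap("side","side0")
cv2.imwrite("pics/both0.png",cv2.resize(np.vstack([a,b])[:,:,::-1],(480,600)) )
print(bot.grip_point_offset)
H={"heater":0,"key":.118,"key_eye":.121,"lid_bar":.152,"lid_hinge":.11,"hook_stand":0,"hook_tip":.219,"hook_seat":.17,"beaker":0,"bottle":0,"jar":0}
for n,z in H.items():
    for d in bot.tip_of("top",n)[:4]: print("top",n,np.round(d["pixel"],1),round(d["confidence"],2),at_z("top",d["pixel"],z))
for n in ["key","key_eye","lid_bar","hook_tip","hook_seat","hook_stand"]:
    for d in bot.tip_of("side",n)[:4]: print("side",n,np.round(d["pixel"],1),round(d["confidence"],2),at_z("side",d["pixel"],H[n]))
E
```

```text
0.1547
top heater [319.9 182.5] 0.67 [ 0.6131 -0.0503  0.    ]
top key [318.8 179.7] 0.95 [ 0.6088 -0.0483  0.118 ]
top key [362.4 269.5] 0.89 [ 0.3666 -0.167   0.118 ]
top key_eye [320.7 201.2] 0.89 [ 0.55   -0.0538  0.121 ]
top key_eye [342.8 245.7] 0.68 [ 0.4303 -0.114   0.121 ]
top lid_bar [321.  226.3] 0.94 [ 0.4821 -0.0551  0.152 ]
top hook_stand [203.2 228.3] 0.81 [0.4738 0.2982 0.    ]
top hook_tip [166.5 251.9] 0.61 [0.4154 0.3297 0.219 ]
top hook_seat [174.2 252.3] 0.88 [0.4116 0.3268 0.17  ]
top beaker [407.5 209.5] 0.78 [ 0.5336 -0.3121  0.    ]
top bottle [211.2 159.9] 0.84 [0.6803 0.2787 0.    ]
top jar [395.5 165.4] 0.71 [ 0.6659 -0.277   0.    ]
side key [436.4 277.6] 0.88 [ 0.5759 -0.5386  0.118 ]
side key [335.9 186.7] 0.66 [ 0.6313 -0.0328  0.118 ]
side key_eye [466.4 282.9] 0.93 [ 0.6219 -0.5984  0.121 ]
side key_eye [322.1 197.9] 0.45 [ 0.5496 -0.0684  0.121 ]
```

View pics/top0.png

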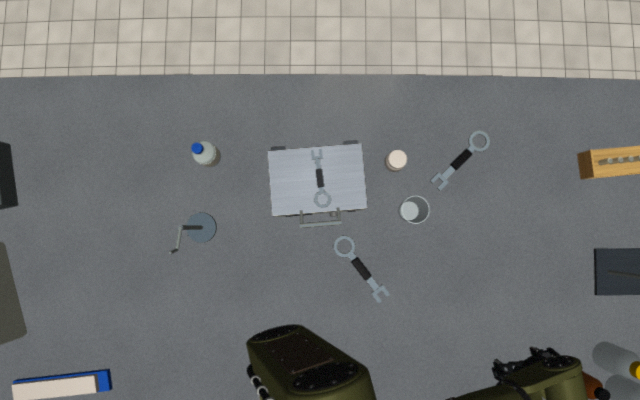

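View pics/side0.png

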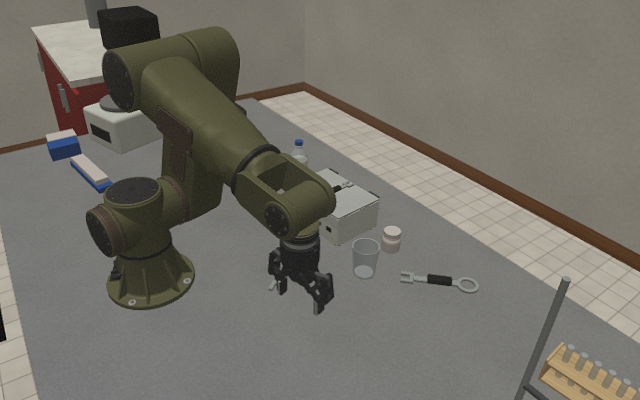

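The top view shows three key-like tools: (320,180) on the lid, (362,270) on the bench in front, and (460,160) on the bench at the right. The lid one is the key: it is the smallest, although nearest the camera, and it lies on the closed lid. The side view shows only the bench keys and the heater, partly hidden by the arm. The hook stand is at (203,228), with its tip near (168,252).

I'll confirm this in a crop and work out the first move.

```bash
python3 - <<'E'
from h import *
np.set_printoptions(precision=4,suppress=True)
im=cv2.imread("pics/top0.png"); cv2.imwrite("pics/crop1.png",cv2.resize(im[120:310,255:505],None,fx=3,fy=3,interpolation=cv2.INTER_CUBIC))
s=bot.observe(); print(s["position"],s["tcp_rot"],s["time_s"],s["qpos"])
bot.camera("top")
for z,d in zip([.121,.003,.003],bot.masks_of("top","key")):
    m=d["mask"]; v,u=np.nonzero(m); P=np.array([at_z("top",(a,b),z)[:2] for a,b in zip(u,v)])
    c=P.mean(0); w,V=np.linalg.eigh(np.cov((P-c).T)); t=(P-c)@V[:,1]; print("key",d["extent"],c,np.degrees(np.arctan2(*V[::-1,1])),"len",np.ptp(t),d["confidence"])
d=bot.masks_of("top","lid_bar")
for q in d[:2]:
  m=q["mask"]; print("lid mask",q["extent"],m.sum(),[at_z("top",p,.118) for p in cv2.boxPoints(cv2.minAreaRect(np.argwhere(m)[:,::-1].astype(np.float32)))])
# edges of lid by hand
for p in [(268,150),(363,143),(272,216),(367,208)]: print(p,at_z("top",p,.118))
E
```

```text
[ 0.1703 -0.523   0.4047] [[ 0.9509  0.3096 -0.0001]
 [ 0.3096 -0.9509  0.    ]
 [-0.     -0.     -1.    ]] 0.95 [-1.3226  0.2999  1.521  -0.0001  1.3207 -0.0666]
key [309.1, 154.0, 330.0, 209.3] [ 0.6119 -0.0514] -171.6557382133512 len 0.15849061002079878 0.73
key [430.1, 129.0, 492.5, 192.8] [ 0.6908 -0.4772] 135.03163224390755 len 0.22459053162949022 0.63
key [334.9, 236.8, 387.3, 303.6] [ 0.3619 -0.1714] -143.9817490662771 len 0.22533678426066361 0.56
lid mask [266.5, 147.5, 369.0, 229.4] 5964 [array([0.6887, 0.0947, 0.118 ]), array([ 0.7116, -0.1655,  0.118 ]), array([ 0.495 , -0.1832,  0.118 ]), array([0.4721, 0.0737, 0.118 ])]
lid mask [169.5, 208.8, 216.0, 257.2] 864 [array([0.4819, 0.3846, 0.118 ]), array([0.5299, 0.2468, 0.118 ]), array([0.4528, 0.2184, 0.118 ]), array([0.4048, 0.3555, 0.118 ])]
(268, 150) [0.6901 0.0916 0.118 ]
(363, 143) [ 0.7105 -0.1688  0.118 ]
(272, 216) [0.5092 0.0782 0.118 ]
(367, 208) [ 0.5323 -0.1794  0.118 ]
```

View pics/crop1.png

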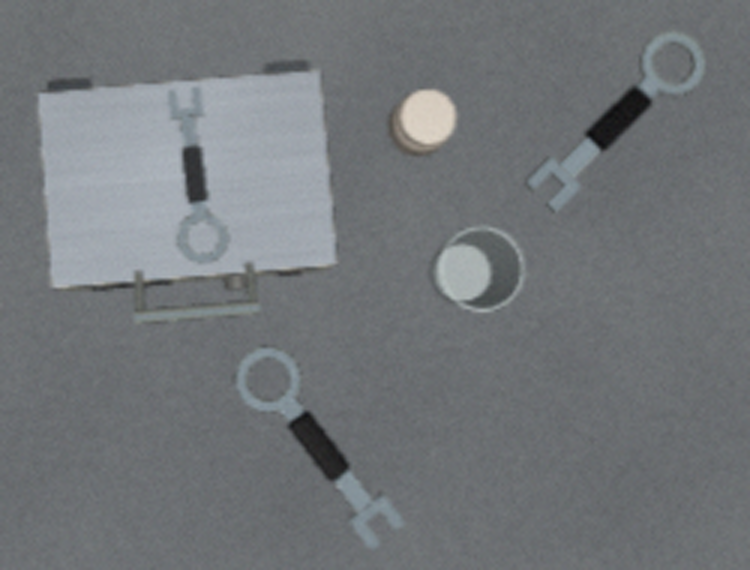

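The crop confirms it: the lid tool measures 158 mm against 225 mm for both bench ones. Its eye points towards the robot. Next I move above it.

play_rows(
  plan=[
    [[564, -315, 0], [0, 0, 0.18], 1],
    [[564, -315, 0], [0, 0, 0.18], 1],
    [[564, -315, 0], [0, 0, 0.18], 1],
    [[564, -315, 0], [0, 0, 0.18], 1],
    [[564, -315, 0], [0, 0, 0.18], 1],
    [[564, -315, 0], [0, 0, 0.18], 1],
    [[564, -315, 0], [0, 0, 0.18], 1],
    [[564, -315, 0], [0, 0, 0.18], 1],
    [[564, -315, 0], [0, 0, 0.18], 1],
    [[564, -315, 0], [0, 0, 0.18], 1],
    [[564, -315, 0], [0, 0, 0.18], 1],
    [[564, -315, 0], [0, 0, 0.18], 1],
    [[564, -315, 0], [0, 0, 0.18], 1],
    [[564, -315, 0], [0, 0, 0.18], 1],
  ],
  newtons=60,
)

```text
time_s: 2.85
position: [0.6086, -0.0497, 0.405]
tcp_rot: [[0.991, 0.133, 0.0], [0.133, -0.991, -0.0], [0.0, 0.0, -1.0]]
force: [-0.0, -0.0, 0.2]
width: 0.0853
grip_force: 0.0
```

```bash
python3 - <<'E'
from h import *
np.set_printoptions(precision=4,suppress=True)
s=bot.observe(); print(s["position"],s["tcp_rot"],s["time_s"],s["qpos"],s["width"],s["force"])
cw=bot.calibration("wrist"); w=snap("wrist","w1"); t=snap("side","s1")
for n,z in {"key":.118,"key_eye":.121,"lid_bar":.152}.items():
    for d in bot.tip_of("wrist",n)[:3]: print("wrist",n,np.round(d["pixel"],1),round(d["confidence"],2),at_z("wrist",d["pixel"],z,cw))
for d in bot.masks_of("wrist","key")[:2]:
    m=d["mask"]; v,u=np.nonzero(m); P=np.array([at_z("wrist",(a,b),.121,cw)[:2] for a,b in zip(u[::20],v[::20])])
    c=P.mean(0); e,V=np.linalg.eigh(np.cov((P-c).T)); tt=(P-c)@V[:,1]; print("key",d["extent"],c,np.degrees(np.arctan2(*V[::-1,1])),"len",np.ptp(tt),d["confidence"])
for n,z in {"hook_tip":.219,"hook_seat":.17,"hook_stand":0}.items():
    for d in bot.tip_of("side",n)[:3]: print("side",n,np.round(d["pixel"],1),round(d["confidence"],2),at_z("side",d["pixel"],z))
E
```

```text
[ 0.6086 -0.0497  0.405 ] [[ 0.9911  0.1332  0.0002]
 [ 0.1332 -0.9911 -0.0001]
 [ 0.0002  0.0001 -1.    ]] 2.85 [-0.1415  0.436   1.3356 -0.0001  1.3697  1.2957] 0.0853248425795288 [-0.0068 -0.0499  0.203 ]
wrist key [326.7 185.9] 0.96 [ 0.6149 -0.0487  0.118 ]
wrist key [380.4 343. ] 0.78 [ 0.4575 -0.1256  0.118 ]
wrist key_eye [329.6 247.9] 0.95 [ 0.5586 -0.0589  0.121 ]
wrist key_eye [355.7 304.5] 0.91 [ 0.5023 -0.0922  0.121 ]
wrist lid_bar [328.2 187.4] 0.66 [ 0.6225 -0.0487  0.152 ]
wrist lid_bar [307.9 334. ] 0.56 [ 0.4884 -0.049   0.152 ]
key [302.3, 90.1, 349.9, 274.1] [ 0.6156 -0.0495] -171.3908616628718 len 0.15880102973491933 0.89
key [336.0, 282.1, 397.6, 353.7] [ 0.4933 -0.1006] -135.68096806104856 len 0.09187331767034318 0.89
side hook_tip [225.7 139.6] 0.96 [0.3975 0.2978 0.219 ]
side hook_seat [227.2 145.1] 0.94 [0.4237 0.3488 0.17  ]
side hook_stand [248.2 186.3] 0.7 [0.4764 0.3072 0.    ]
```

View pics/w1.png

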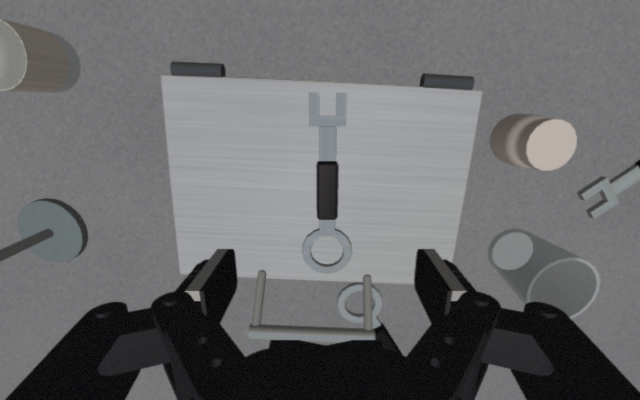

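The wrist view shows the key upright at column 327: fork at (327,108), grip at (327,190) and eye at (327,250). The handle bar is at (312,333). I now descend and grip the key.

play_rows(
  plan=[
    [[5, 0, 50], [0, 0, -0.015], 1],
    [[5, 0, 80], [0, 0, -0.015], 0.3],
    [[5, 0, 100], [0, 0, -0.015], 0.3],
    [[5, 0, 111], [0, 0, -0.015], 0.3],
    [[5, 0, 111], [0, 0, -0.015], -0.2],
    [[5, 0, 111], [0, 0, -0.015], -1],
    [[5, 0, 111], [0, 0, -0.015], -1],
    [[5, 0, 111], [0, 0, -0.015], -1],
    [[5, 0, 111], [0, 0, -0.015], -1],
    [[5, 0, 111], [0, 0, -0.015], -1],
  ],
  newtons=60,
)

```text
time_s: 4.55
position: [0.6142, -0.0482, 0.295]
tcp_rot: [[0.989, 0.149, 0.002], [0.149, -0.989, -0.0], [0.002, 0.001, -1.0]]
force: [-0.5, 0.8, 7.5]
width: 0.0161
grip_force: 59.9
```

play_rows(
  plan=[
    [[0, 0, -10], [0, 0, 0], -1],
    [[0, 0, -40], [0, 0, 0], -1],
    [[0, 0, -90], [0, 0, 0], -1],
    [[0, 0, -145], [0, 0, 0], -1],
    [[0, 0, -145], [0, 0, 0], -1],
  ],
)

```text
time_s: 5.18
position: [0.6136, -0.0481, 0.444]
tcp_rot: [[0.989, 0.149, 0.008], [0.149, -0.989, -0.001], [0.008, 0.002, -1.0]]
force: [0.8, 0.2, -2.1]
width: 0.0162
grip_force: 59.1
```

```bash
python3 - <<'E'
from h import *
np.set_printoptions(precision=4,suppress=True)
s=bot.observe(); p=np.array(s["position"]); R=np.array(s["tcp_rot"]); print(p,s["time_s"],s["qpos"],s["width"],s["force"])
cw=bot.calibration("wrist"); w=snap("wrist","w2"); snap("side","s2"); snap("top","t2")
for n in ["key","key_eye"]:
  for d in bot.tip_of("wrist",n)[:3]:
    q=at_z("wrist",d["pixel"],p[2]-.173,cw); print(n,d["pixel"],d["confidence"],q,"tool",R.T@(q-p))
for cam in ["side","top"]:
 for n,z in {"key_eye":.263,"key":.26,"hook_tip":.219,"hook_seat":.17,"hook_stand":0}.items():
    for d in bot.tip_of(cam,n)[:3]: print(cam,n,np.round(d["pixel"],1),round(d["confidence"],2),at_z(cam,d["pixel"],z))
a=cv2.imread("pics/w2.png"); b=cv2.imread("pics/s2.png")
cv2.imwrite("pics/v2.png",np.hstack([a[:,:],])) 
E
```

```text
[ 0.6136 -0.0481  0.444 ] 5.175 [-0.1377  0.423   1.2642  0.      1.4462  1.2833] 0.01623004724910993 [ 0.7948  0.1998 -2.103 ]
key [323.7, 256.0] 0.91 [ 0.6132 -0.0463  0.271 ] tool [-0.0016 -0.0022  0.173 ]
key [628.2, 160.3] 0.73 [ 0.6844 -0.1849  0.271 ] tool [0.0482 0.1455 0.1737]
side key_eye [464.3 280.2] 0.95 [ 0.4792 -0.6805  0.263 ]
side key_eye [295.8 249.4] 0.71 [ 0.2406 -0.3952  0.263 ]
side key_eye [319.5 155.3] 0.5 [ 0.5518 -0.0458  0.263 ]
side key [290.4 270.1] 0.59 [ 0.1945 -0.4455  0.26  ]
side key [438.8 279.2] 0.55 [ 0.4393 -0.6454  0.26  ]
side key [337.9 148.4] 0.44 [ 0.6318 -0.0337  0.26  ]
side hook_tip [227.3 139. ] 0.66 [0.4042 0.2991 0.219 ]
side hook_tip [335.7 150. ] 0.55 [0.6695 0.0259 0.219 ]
side hook_seat [229.5 148.5] 0.93 [0.4185 0.3193 0.17  ]
side hook_stand [246.3 188.5] 0.71 [0.4628 0.2968 0.    ]
top key_eye [343.8 246.5] 0.82 [ 0.4345 -0.11    0.263 ]
top key_eye [480.9 142.6] 0.69 [ 0.6858 -0.4419  0.263 ]
top key_eye [319.  194.4] 0.42 [ 0.5579 -0.0505  0.263 ]
top key [361.2 266.6] 0.97 [ 0.387  -0.1516  0.26  ]
top key [459.7 159.4] 0.68 [ 0.6448 -0.3901  0.26  ]
top key [316.5 171.7] 0.57 [ 0.6128 -0.0442  0.26  ]
top hook_tip [169.1 252.2] 0.79 [0.4147 0.3231 0.219 ]
top hook_tip [317.5 186.4] 0.23 [ 0.5811 -0.0462  0.219 ]
top hook_seat [175.6 250.1] 0.98 [0.4174 0.3233 0.17  ]
top hook_stand [201.3 225.2] 0.71 [0.4831 0.3042 0.    ]
top hook_stand [316.1 171.6] 0.62 [ 0.6458 -0.0388  0.    ]
```

View pics/w2.png

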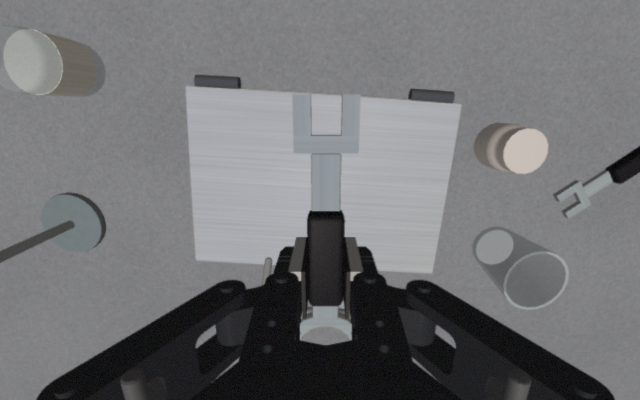

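The wrist view shows the key held in the fingers: fork ends at (302,97) and (350,97), grip at (325,258), and the eye partly hidden at (326,325). I'll check its tilt by projecting a model.

```bash
python3 - <<'E'
from h import *
from scipy.optimize import least_squares
np.set_printoptions(precision=4,suppress=True)
s=bot.observe(); p=np.array(s["position"]); R=np.array(s["tcp_rot"]); cw=bot.calibration("wrist")
print(p)
# tool coords: key points (fork is +x tool); fork tip outer corners, fork base corners (notch), measured px
def pts(par):
    x0,y0,z0,pit,yaw=par
    K=[[.079,-.015,-.003],[.079,.015,-.003]]
    E=[-.058,0,-.003]
    M=cv2.Rodrigues(np.array([0,pit,0.]))[0]; Y=cv2.Rodrigues(np.array([0,0,yaw]))[0]
    return [np.array([x0,y0,z0])+Y@M@np.array(k) for k in K+[E]]
def px(par): return np.array([proj("wrist",p+R@k,cw) for k in pts(par)])
for pit in np.radians([-30,-20,-10,0,10,20,30]): print(np.degrees(pit),px([0,0,.177,pit,0]).round(0).tolist())
im=cv2.imread("pics/w2.png"); 
t=cv2.imread("pics/t2.png"); sd=cv2.imread("pics/s2.png")
cv2.imwrite("pics/sc2.png",np.vstack([cv2.resize(sd[90:240,190:410],None,fx=2.6,fy=2.6,interpolation=2)[:, :572],cv2.resize(t[140:220,280:390],(572,200))]))
E
```

```text
[ 0.614  -0.0481  0.4387]Traceback (most recent call last):
  File "<stdin>", line 14, in <module>
  File "<stdin>", line 13, in px
  File "<stdin>", line 11, in pts
cv2.error: OpenCV(4.12.0) /io/opencv/modules/calib3d/src/calibration_base.cpp:151: error: (-210:Unsupported format or combination of formats) The matrices must have 32f or 64f data type in function 'Rodrigues'
```

```bash
python3 - <<'E'
from h import *
np.set_printoptions(precision=4,suppress=True)
s=bot.observe(); p=np.array(s["position"]); R=np.array(s["tcp_rot"]); cw=bot.calibration("wrist")
for deg in [-30,-20,-10,0,10,20,30]:
    M=cv2.Rodrigues(np.array([0.,float(np.radians(deg)),0.]))[0]
    print(deg,[proj("wrist",p+R@(np.array([0,0,.177])+M@np.array(k)),cw).round(0).tolist() for k in ([.079,-.015,-.006],[.079,.015,-.006],[.025,0,-.014],[-.035,0,-.006])])
t=cv2.imread("pics/t2.png"); sd=cv2.imread("pics/s2.png")
cv2.imwrite("pics/sc2.png",np.vstack([cv2.resize(sd[90:240,190:410],(640,436),interpolation=2),cv2.resize(t[155:215,280:390],(640,160))]))
E
```

```text
-30 [[301.0, 108.0], [354.0, 107.0], [328.0, 197.0], [328.0, 323.0]]
-20 [[299.0, 98.0], [357.0, 98.0], [328.0, 201.0], [328.0, 322.0]]
-10 [[297.0, 91.0], [360.0, 91.0], [328.0, 206.0], [328.0, 319.0]]
0 [[294.0, 89.0], [363.0, 89.0], [328.0, 214.0], [328.0, 314.0]]
10 [[290.0, 93.0], [367.0, 93.0], [328.0, 223.0], [328.0, 307.0]]
20 [[287.0, 105.0], [371.0, 105.0], [328.0, 233.0], [328.0, 300.0]]
30 [[283.0, 127.0], [376.0, 127.0], [328.0, 244.0], [328.0, 291.0]]
```

View pics/sc2.png

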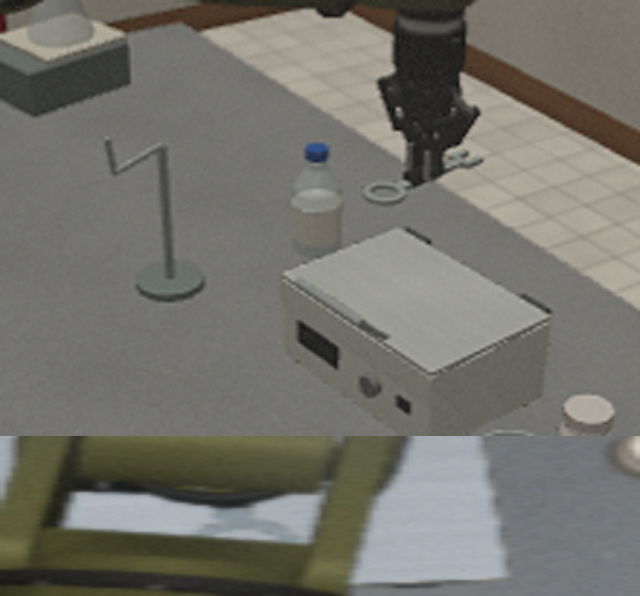

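The crop shows the key held about level, its ring towards the robot at side-camera pixel (322,156). The hook stand is clear, with the tip at (227,138), the bend at (229,149) and the post top at (246,141). The hook points towards the robot's left. Next I triangulate the hook and the eye.

```bash
python3 - <<'E'
from h import *
np.set_printoptions(precision=4,suppress=True)
s=bot.observe(); p=np.array(s["position"]); R=np.array(s["tcp_rot"])
for n,a,b in [("tip",(168,252),(227.3,139)),("seat",(175.4,250.5),(229,148)),("eye",(319,194.4),(322.3,155.7)),("tipT2",(169.1,252.2),(227.4,138.5))]:
    print(n,tri(ray("top",a),ray("side",b)))
for x in [-.055,-.058,-.061]:
    e=p+R@np.array([x,-.001,.174]); print(e,proj("side",e),proj("top",e))
f=np.array([.478,.300,0]); 
for yaw in [-20,-25,-30,-35]:
    c,sn=np.cos(np.radians(yaw)),np.sin(np.radians(yaw)); print(yaw,[ (proj("top",f+np.array([-c*r,-sn*r,h])).round(1).tolist(),proj("side",f+np.array([-c*r,-sn*r,h])).round(1).tolist()) for r,h in [(0,0),(0,.2),(.06,.17),(.066,.219)]])
# zoom hook crops
t=cv2.imread("pics/top0.png"); sd=cv2.imread("pics/s2.png")
cv2.imwrite("pics/hk.png",np.hstack([cv2.resize(t[205:265,155:225],(560,480),interpolation=2)[:, :400],cv2.resize(sd[130:200,215:265],(343,480),interpolation=2)]))
E
```

```text
tip (array([0.4159, 0.3302, 0.204 ]), np.float64(0.0037967844106049633))
seat (array([0.4172, 0.3229, 0.171 ]), np.float64(0.001957384256622841))
eye (array([ 0.5584, -0.0507,  0.2619]), np.float64(0.0008277923400866718))
tipT2 (array([0.4152, 0.3263, 0.2076]), np.float64(0.0028666353325414867))
[ 0.5595 -0.0554  0.2647] [323.3556 155.3956] [321.0265 193.7153]
[ 0.5565 -0.0558  0.2647] [322.6516 155.6934] [321.2074 194.9576]
[ 0.5535 -0.0563  0.2647] [321.946  155.9919] [321.3884 196.2003]
-20 [([202.6, 226.9], [249.5, 187.0]), ([181.2, 226.9], [246.4, 138.9]), ([176.7, 248.5], [230.1, 148.2]), ([169.3, 251.7], [227.4, 135.8])]
-25 [([202.6, 226.9], [249.5, 187.0]), ([181.2, 226.9], [246.4, 138.9]), ([174.9, 247.7], [230.1, 147.5]), ([167.3, 250.8], [227.3, 135.1])]
-30 [([202.6, 226.9], [249.5, 187.0]), ([181.2, 226.9], [246.4, 138.9]), ([173.1, 246.7], [230.1, 146.9]), ([165.3, 249.7], [227.4, 134.4])]
-35 [([202.6, 226.9], [249.5, 187.0]), ([181.2, 226.9], [246.4, 138.9]), ([171.5, 245.6], [230.3, 146.2]), ([163.4, 248.4], [227.5, 133.8])]
```

View pics/hk.png

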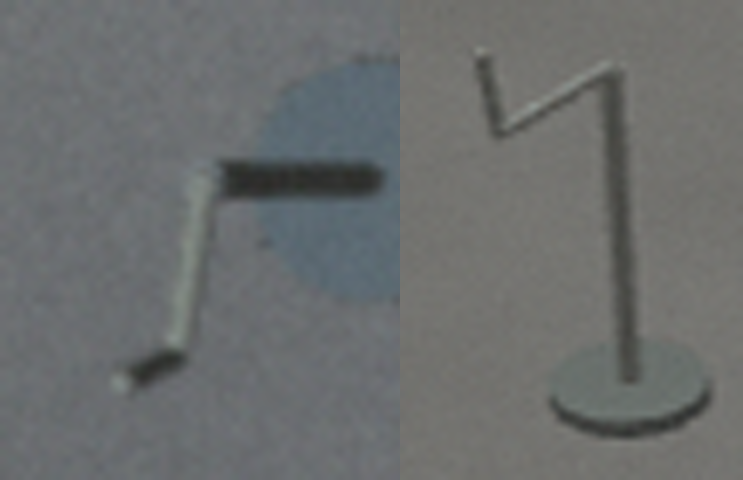

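The enlarged hook shows, in the top view, post top (180.2,227.3), bend (177.7,249.4) and tip (170.2,252.8). In the side view the tip is (227,137.3), the bend (229.6,149.4) and the post top (245.9,139.5). I'll fit the stand pose to these.

```bash
python3 - <<'E'
from h import *
from scipy.optimize import least_squares
np.set_printoptions(precision=4,suppress=True)
O=[("top",0,0.012,(202.5,227.5)),("top",0,.2,(180.2,227.3)),("top",.06,.17,(177.7,249.4)),("top",.066,.219,(170.2,252.8)),("side",.066,.219,(227,137.3)),("side",.06,.17,(229.6,149.4)),("side",0,.2,(245.9,139.5))]
C={c:bot.calibration(c) for c in ("top","side")}
def f(v):
    c,s=np.cos(v[2]),np.sin(v[2])
    return np.concatenate([proj(k,[v[0]-c*r,v[1]-s*r,h],C[k])-np.array(m) for k,r,h,m in O])
q=least_squares(f,[.478,.3,-.4],loss="soft_l1"); v=q.x; print(v,np.degrees(v[2]),q.fun.reshape(-1,2).round(1).tolist())
c,sn=np.cos(v[2]),np.sin(v[2]); tip=np.array([v[0]-c*.066,v[1]-sn*.066]); seat=np.array([v[0]-c*.06,v[1]-sn*.06]); print("tip",tip,"seat",seat)
s=bot.observe(); p=np.array(s["position"]); R=np.array(s["tcp_rot"]); print(p,s["time_s"])
yaw=np.pi+v[2]; tx=np.array([np.cos(yaw),np.sin(yaw)]); T=tip+.059*tx; print("TCP target",T,"yaw",np.degrees(yaw))
d=np.array([*(T-p[:2]),0.]); print("tool shift mm",1e3*R.T@d,"turn tool z",-(yaw-np.arctan2(R[1,0],R[0,0])))
E
```

```text
[ 0.4762  0.3002 -0.2966] -16.99252276769494 [[-1.0, 0.0], [0.9, 0.3], [0.0, 0.2], [0.3, 0.1], [0.0, -1.0], [0.2, -0.8], [0.0, -0.5]]
tip [0.4131 0.3195] seat [0.4188 0.3177]
[ 0.614  -0.0481  0.4387] 5.925
TCP target [0.3567 0.3367] yaw 163.00747723230506
tool shift mm [-197.0052 -418.9503    0.0061] turn tool z -2.695240589047294
```

play_rows(
  plan=[
    [[-20, -40, 0], [0, 0, -0.17], -1],
    [[-40, -80, 0], [0, 0, -0.35], -1],
    [[-60, -120, 0], [0, 0, -0.53], -1],
    [[-80, -160, 0], [0, 0, -0.71], -1],
    [[-100, -200, 0], [0, 0, -0.89], -1],
    [[-120, -240, 0], [0, 0, -1.07], -1],
    [[-140, -280, 0], [0, 0, -1.25], -1],
    [[-155, -320, 0], [0, 0, -1.43], -1],
    [[-170, -360, 0], [0, 0, -1.61], -1],
    [[-185, -390, 0], [0, 0, -1.79], -1],
    [[-197, -419, 0], [0, 0, -1.97], -1],
    [[-197, -419, 0], [0, 0, -2.15], -1],
    [[-197, -419, 0], [0, 0, -2.33], -1],
    [[-197, -419, 0], [0, 0, -2.51], -1],
    [[-197, -419, 0], [0, 0, -2.69], -1],
    [[-197, -419, 0], [0, 0, -2.69], -1],
    [[-197, -419, 0], [0, 0, -2.69], -1],
    [[-197, -419, 0], [0, 0, -2.69], -1],
  ],
)

```text
time_s: 8.18
position: [0.3567, 0.3368, 0.4387]
tcp_rot: [[-0.954, 0.299, 0.0], [0.299, 0.954, 0.0], [-0.0, 0.0, -1.0]]
force: [0.0, 0.2, -1.3]
width: 0.0161
grip_force: 59.1
```

```bash
python3 - <<'E'
from h import *
np.set_printoptions(precision=4,suppress=True)
s=bot.observe(); p=np.array(s["position"]); R=np.array(s["tcp_rot"]); print(p,R[:,0],s["time_s"],s["width"],s["force"],s["qpos"])
w=snap("wrist","w3"); cw=bot.calibration("wrist"); sd=snap("side","s3"); t=snap("top","t3")
for cam,z in [("wrist",.265),("side",.265),("top",.265)]:
  for n in ["key_eye","key","hook_tip"]:
    for d in bot.tip_of(cam,n)[:3]: 
      q=at_z(cam,d["pixel"],z if n!="hook_tip" else .219); print(cam,n,np.round(d["pixel"],1),round(d["confidence"],2),q,"tool",R.T@(q-p))
e=p+R@np.array([-.058,0,.174]);print("pred eye",e,[proj(c,e) for c in("top","side")])
tip=[.4131,.3195,.219]; print("tip in tool",R.T@(np.array(tip)-p))
cv2.imwrite("pics/m3.png",np.vstack([cv2.resize(t[210:280,130:230],(640,448),interpolation=2)[:,:],cv2.resize(sd[90:200,180:340],(640,440),interpolation=2)])[:,:,::-1][:888])
im=cv2.imread("pics/m3.png"); cv2.imwrite("pics/m3.png",cv2.resize(im,None,fx=.67,fy=.67))
E
```

```text
[0.3567 0.3368 0.4387] [-0.9541  0.2995 -0.    ] 8.175 0.016083561544114906 [ 0.0144  0.1603 -1.2613] [ 0.682   0.1404  1.6354  0.      1.3658 -0.5846]
wrist key_eye [ 61.1 295.9] 0.79 [0.3371 0.1902 0.265 ] tool [-0.0252 -0.1457  0.1737]
wrist key [322.  251.9] 0.85 [0.3538 0.3367 0.265 ] tool [ 0.0027 -0.001   0.1737]
side key_eye [296.3 249. ] 0.94 [ 0.241  -0.3967  0.265 ] tool [-0.1093 -0.7344  0.1737]
side key_eye [465.9 281.3] 0.7 [ 0.4772 -0.6861  0.265 ] tool [-0.4214 -0.9398  0.1737]
side key [290.6 270.2] 0.89 [ 0.1916 -0.4509  0.265 ] tool [-0.0784 -0.801   0.1737]
side key [211.  126.3] 0.58 [0.3622 0.3315 0.265 ] tool [-0.0069 -0.0033  0.1737]
side key [436.7 280.8] 0.58 [ 0.427  -0.6498  0.265 ] tool [-0.3626 -0.9202  0.1737]
side hook_tip [225.3 139.6] 0.73 [0.3963 0.2985 0.219 ] tool [-0.0493 -0.0246  0.2197]
side hook_tip [301.3 195.9] 0.29 [ 0.4147 -0.1529  0.219 ] tool [-0.202  -0.4499  0.2197]
top key_eye [344.7 248.8] 0.9 [ 0.4291 -0.1121  0.265 ] tool [-0.2036 -0.4065  0.1737]
top key_eye [479.4 143.1] 0.65 [ 0.6842 -0.4374  0.265 ] tool [-0.5443 -0.6406  0.1737]
top key_eye [165.3 254.1] 0.63 [0.4128 0.3161 0.265 ] tool [-0.0598 -0.0029  0.1737]
top key [460.8 159.6] 0.64 [ 0.6435 -0.3912  0.265 ] tool [-0.4917 -0.6086  0.1737]
top key [360.3 269.1] 0.62 [ 0.3816 -0.149   0.265 ] tool [-0.1693 -0.456   0.1737]
top key [156.8 278.5] 0.61 [0.3546 0.3355 0.265 ] tool [ 0.0016 -0.0019  0.1737]
top hook_tip [167.8 250.9] 0.57 [0.4179 0.3265 0.219 ] tool [-0.0615  0.0085  0.2197]
pred eye [0.412  0.3194 0.2647] [array([163.971 , 254.4261]), array([225.7566, 124.3729])]
tip in tool [-0.059   0.0004  0.2197]
```

View pics/m3.png

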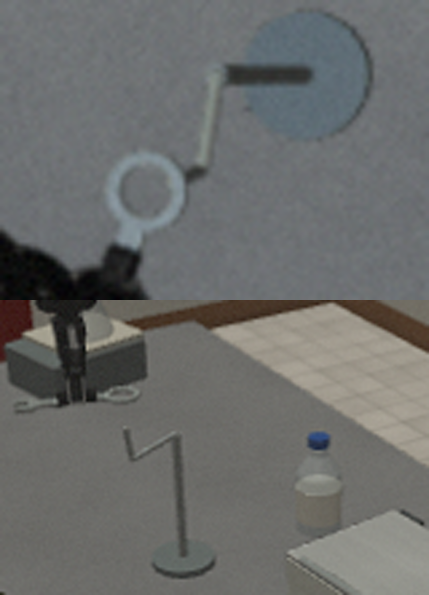

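The top crop shows the eye at (163.8,254.5) and the side crop at (225.9,125.1), both within a pixel of the prediction. The eye is level and centred over the hook tip, so I lower it.

play_rows(
  plan=[
    [[0, 0, 20], [0, 0, 0], -1],
    [[0, 0, 35], [0, 0, 0], -1],
    [[0, 0, 45], [0, 0, 0], -1],
    [[0, 0, 55], [0, 0, 0], -1],
    [[-1, 0, 65], [0, 0, 0], -1],
    [[-2, 0, 72], [0, 0, 0], -1],
    [[-2, 0, 72], [0, 0, 0], -1],
    [[-2, 0, 72], [0, 0, 0], -1],
  ],
)

```text
time_s: 9.78
position: [0.3586, 0.3362, 0.367]
tcp_rot: [[-0.955, 0.297, 0.0], [0.297, 0.955, 0.0], [-0.0, 0.0, -1.0]]
force: [0.3, 0.5, -1.7]
width: 0.0157
grip_force: 59.1
```

```bash
python3 - <<'E'
from h import *
s=bot.observe(); print(s["position"],s["force"],s["width"],s["time_s"])
sd=snap("side","s4"); t=snap("top","t4")
cv2.imwrite("pics/m4.png",np.hstack([cv2.resize(t[225:285,135:205],(400,343),interpolation=2),cv2.resize(sd[100:190,180:285],(400,343),interpolation=2)])[:,:,::-1])
E
```

```text
[0.35863427 0.33620699 0.36700896] [ 0.323412    0.52823668 -1.74293474] 0.015678591290000786 9.775
```

View pics/m4.png

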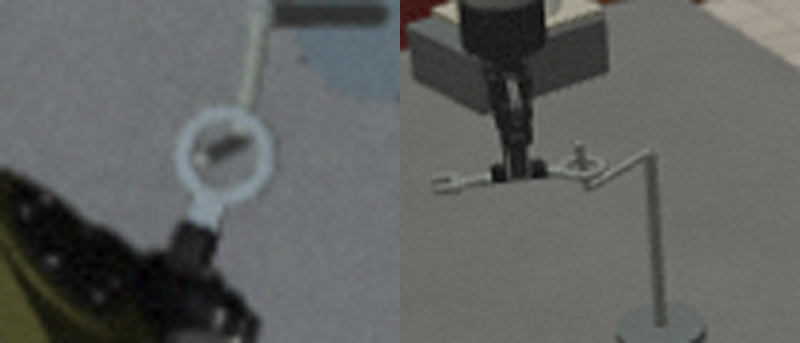

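Both crops show the hook tip sticking up through the ring, with the eye just above the bend. I release the key, wait, then back off and up.

play_rows(
  plan=[
    [[0, 0, 0], [0, 0, 0], 0.3],
    [[0, 0, 0], [0, 0, 0], 0.5],
    [[0, 0, 0], [0, 0, 0], 0.5],
    [[0, 0, 0], [0, 0, 0], 0.5],
    [[0, 0, 0], [0, 0, 0], 0.5],
    [[20, 0, -20], [0, 0, 0], 0.5],
    [[30, 0, -60], [0, 0, 0], 0.5],
    [[30, 0, -110], [0, 0, 0], 0.5],
    [[30, 0, -110], [0, 0, 0], 0.5],
  ],
)

```text
time_s: 11.0
position: [0.3297, 0.345, 0.4802]
tcp_rot: [[-0.955, 0.297, 0.005], [0.297, 0.955, 0.004], [-0.003, 0.005, -1.0]]
force: [-0.4, 0.5, 0.3]
width: 0.0637
grip_force: 0.0
```

```bash
python3 - <<'E'
from h import *
np.set_printoptions(precision=4,suppress=True)
s=bot.observe(); p=np.array(s["position"]); R=np.array(s["tcp_rot"]); print(p,R[:,0],s["force"],s["width"],s["time_s"])
sd=snap("side","s5"); t=snap("top","t5")
for cam in ("side","top"):
  for n,z in (("key_eye",.16),("key",.1),("lid_bar",.152)):
    for d in bot.tip_of(cam,n)[:3]: print(cam,n,np.round(d["pixel"],1),round(d["confidence"],2),at_z(cam,d["pixel"],z))
print(proj("side",[.4188,.3177,.16]),proj("side",[.4188,.3177,.1]),proj("side",[.4188,.3177,.025]))
cv2.imwrite("pics/m5.png",np.hstack([cv2.resize(t[215:275,150:220],(400,343),interpolation=2),cv2.resize(sd[110:210,190:290],(400,343),interpolation=2)])[:,:,::-1])
E
```

```text
[0.3297 0.345  0.4802] [-0.9549  0.297  -0.0033] [-0.3872  0.4893  0.3113] 0.06365865828098753 11.0
side key_eye [297.  249.6] 0.9 [ 0.3128 -0.2877  0.16  ]
side key_eye [467.4 281.9] 0.75 [ 0.5867 -0.6222  0.16  ]
side key_eye [230.9 150.6] 0.62 [0.4235 0.3199 0.16  ]
side key [288.5 270.1] 0.91 [ 0.2878 -0.2845  0.1   ]
side key [439.9 280.8] 0.84 [ 0.5917 -0.5399  0.1   ]
side key [234.7 163.3] 0.45 [0.4385 0.329  0.1   ]
side lid_bar [302.7 195. ] 0.6 [ 0.48   -0.0614  0.152 ]
top key_eye [345.6 246.8] 0.84 [ 0.4292 -0.1195  0.16  ]
top key_eye [482.7 144.2] 0.73 [ 0.7018 -0.4841  0.16  ]
top key_eye [315.5 147.7] 0.63 [ 0.6893 -0.0395  0.16  ]
top key [459.4 160.1] 0.88 [ 0.6678 -0.4393  0.1   ]
top key [363.7 268.8] 0.63 [ 0.3668 -0.1722  0.1   ]
top key [186.7 244.1] 0.42 [0.4304 0.3161 0.1   ]
top lid_bar [322.7 226.2] 0.63 [ 0.4824 -0.0596  0.152 ]
[229.995 151.159] [231.2358 165.9261] [232.7427 183.67  ]
```

View pics/m5.png

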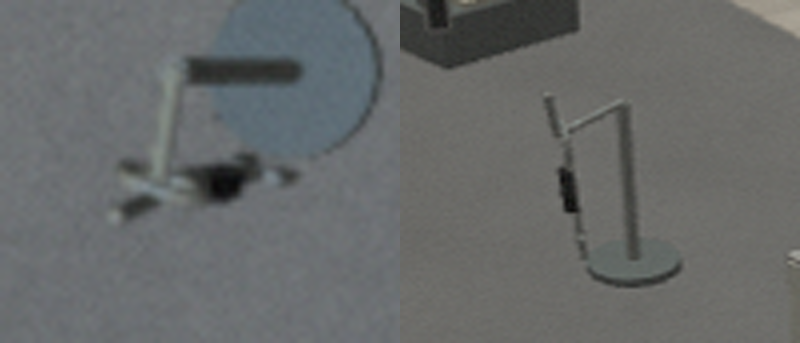

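The key hangs from the hook's bend with its fork down, beside the post. Next I move above the handle bar with the fingers closing along the heater's x.

play_rows(
  plan=[
    [[-30, -40, 0], [0, 0, 0.15], 0.5],
    [[-60, -80, 0], [0, 0, 0.3], 0.5],
    [[-90, -120, 0], [0, 0, 0.45], 0.5],
    [[-120, -160, 0], [0, 0, 0.6], 0.5],
    [[-150, -200, 0], [0, 0, 0.75], 0.3],
    [[-190, -240, 10], [0, 0, 0.9], 0.3],
    [[-230, -290, 30], [0, 0, 1.05], 0.3],
    [[-267, -336, 60], [0, 0, 1.18], 0.3],
    [[-267, -336, 80], [0, 0, 1.18], 0.3],
    [[-267, -336, 80], [0, 0, 1.18], 0.3],
    [[-267, -336, 80], [0, 0, 1.18], 0.3],
    [[-267, -336, 80], [0, 0, 1.18], 0.3],
  ],
)

```text
time_s: 12.9
position: [0.4849, -0.0544, 0.3978]
tcp_rot: [[-0.09, 0.996, 0.002], [0.996, 0.09, -0.0], [-0.0, 0.002, -1.0]]
force: [0.6, 0.9, 0.3]
width: 0.055
grip_force: 0.0
```

```bash
python3 - <<'E'
from h import *
np.set_printoptions(precision=4,suppress=True)
s=bot.observe(); p=np.array(s["position"]); R=np.array(s["tcp_rot"]); print(p,R[:,1],s["force"],s["width"],s["time_s"])
w=snap("wrist","w6"); c=bot.calibration("wrist")
for n,z in (("lid_bar",.152),("lid_hinge",.11),("heater",0)):
  for d in bot.tip_of("wrist",n)[:3]: print(n,np.round(d["pixel"],1),round(d["confidence"],2),at_z("wrist",d["pixel"],z,c))
for d in bot.masks_of("wrist","lid_bar")[:2]: print(d["extent"],d["confidence"])
# re-use w1: camera fixed in tool frame
Rc=cv2.Rodrigues(np.array(c["rvec"],float))[0]; tc=np.array(c["tvec"],float).ravel()
M=Rc@R; b=Rc@p+tc
R1=np.array([[.9911,.1332,.0002],[.1332,-.9911,-.0001],[.0002,.0001,-1]]).astype(float); p1=np.array([.6086,-.0497,.405])
Rw=M@R1.T; c1=dict(c,rvec=cv2.Rodrigues(Rw)[0],tvec=b-Rw@p1)
for px,z in [((252,332),.152),((374,335),.152),((312,333.5),.152),((163,76),.118),((481,92),.118),((179,276),.118),((456,285),.118)]: print(px,at_z("wrist",px,z,c1))
E
```

```text
[ 0.4849 -0.0544  0.3978] [0.9959 0.0901 0.0017] [0.5958 0.8725 0.331 ] 0.05503533287802785 12.9
lid_bar [329.9 210.3] 0.57 [ 0.4876 -0.0538  0.152 ]
lid_bar [340.1 341.9] 0.31 [ 0.5075 -0.1718  0.152 ]
lid_hinge [567.5 193.5] 0.91 [ 0.6995 -0.0338  0.11  ]
[319.4, 26.7, 605.7, 318.0] 0.74
(252, 332) [ 0.4862 -0.0001  0.152 ]
(374, 335) [ 0.4973 -0.1067  0.152 ]
(312, 333.5) [ 0.4918 -0.0524  0.152 ]
(163, 76) [0.689  0.0916 0.118 ]
(481, 92) [ 0.7105 -0.1608  0.118 ]
(179, 276) [0.5108 0.0792 0.118 ]
(456, 285) [ 0.5363 -0.1851  0.118 ]
```

The bar centre is about (0.488,-0.054). The wrist, lid-corner and hinge estimates agree. I lower and pinch it.

play_rows(
  plan=[
    [[0, 3, 40], [0, 0, 0], 0.3],
    [[0, 3, 70], [0, 0, 0], 0.3],
    [[0, 3, 85], [0, 0, 0], 0.3],
    [[0, 3, 91], [0, 0, 0], 0.3],
    [[0, 3, 91], [0, 0, 0], -0.3],
    [[0, 3, 91], [0, 0, 0], -1],
    [[0, 3, 91], [0, 0, 0], -1],
    [[0, 3, 91], [0, 0, 0], -1],
    [[0, 3, 91], [0, 0, 0], -1],
    [[0, 3, 91], [0, 0, 0], -1],
    [[0, 3, 91], [0, 0, 0], -1],
  ],
  newtons=60,
)

```text
time_s: 14.52
position: [0.4887, -0.0548, 0.3068]
tcp_rot: [[-0.089, 0.996, 0.004], [0.996, 0.089, -0.0], [-0.001, 0.004, -1.0]]
force: [9.8, 0.3, -0.3]
width: 0.0102
grip_force: 58.6
```

```bash
python3 - <<'E'
from h import *
np.set_printoptions(precision=4,suppress=True)
s=bot.observe(); p=np.array(s["position"]); R=np.array(s["tcp_rot"]); print(p,R,s["force"],s["width"],s["grip_force"],s["time_s"])
# path in heater x/z mm
r0=np.array([212.,42])
for deg in range(0,51,5):
    a=np.radians(deg); d=np.array([212*(1-np.cos(a))+42*np.sin(a), 212*np.sin(a)+42*np.cos(a)-42]); 
    print(deg,d.round(1))
E
```

```text
[ 0.4887 -0.0548  0.3068] [[-0.0888  0.996   0.0044]
 [ 0.996   0.0888 -0.0003]
 [-0.0007  0.0043 -1.    ]] [ 9.8367  0.3049 -0.3066] 0.01024412164139187 58.566933274269104 14.525
0 [0. 0.]
5 [ 4.5 18.3]
10 [10.5 36.2]
15 [18.1 53.4]
20 [27.2 70. ]
25 [37.6 85.7]
30 [ 49.4 100.4]
35 [ 62.4 114. ]
40 [ 76.6 126.4]
45 [ 91.8 137.6]
50 [107.9 147.4]
```

The bar is pinched (58 N on the pads). I lift along the hinge arc, first to 25 degrees, then check.

play_rows(
  plan=[
    [[0, 3, -9.5], [0, 0, 0], -1],
    [[0, 5.3, -18.3], [0, 0, 0], -1],
    [[0, 8, -27.5], [0, 0, 0], -1],
    [[0, 11.3, -36.2], [0, 0, 0], -1],
    [[0, 15, -45], [0, 0, 0], -1],
    [[0, 19, -53.4], [0, 0, 0], -1],
    [[0, 23.3, -62], [0, 0, 0], -1],
    [[0, 28, -70], [0, 0, 0], -1],
    [[0, 33, -78], [0, 0, 0], -1],
    [[0, 38.4, -85.7], [0, 0, 0], -1],
    [[0, 38.4, -85.7], [0, 0, 0], -1],
    [[0, 38.4, -85.7], [0, 0, 0], -1],
    [[0, 38.4, -85.7], [0, 0, 0], -1],
  ],
)

```text
time_s: 16.15
position: [0.5257, -0.0516, 0.3923]
tcp_rot: [[-0.089, 0.996, -0.003], [0.996, 0.089, -0.0], [-0.0, -0.003, -1.0]]
force: [-13.8, -4.0, 7.0]
width: 0.0098
grip_force: 58.9
```

```bash
python3 - <<'E'
from h import *
np.set_printoptions(precision=4,suppress=True)
s=bot.observe(); p=np.array(s["position"]); print(p,np.array(s["tcp_rot"])[:,2],s["force"],s["ft_torque"],s["width"],s["grip_force"],s["time_s"])
d=p-np.array([.4887,-.0548,.3068]); dx,dz=d[0]*.996+d[1]*.0888,d[2]; print("shift",dx,dz)
snap("side","s7"); snap("top","t7")
for cam in("side","top"):
  for d in bot.tip_of(cam,"lid_bar")[:2]: print(cam,d["pixel"],d["confidence"])
  print(proj(cam,p+np.array([0,0,-.1547])))
E
```

```text
[ 0.5257 -0.0516  0.3923] [-0.0026 -0.0004 -1.    ] [-13.788   -3.9864   6.9819] [-0.55    2.4028  0.0298] 0.009788170410912917 58.85970175266266 16.15
shift 0.03709727863418098 0.08549870077728239
side [313.4, 168.2] 0.96
side [391.8, 247.2] 0.36
[313.4338 165.5383]
top [313.6, 148.1] 0.47
[319.446  208.3591]
```

play_rows(
  plan=[
    [[0, 4.9, -8.0], [0, 0, 0], -1],
    [[0, 11, -15.4], [0, 0, 0], -1],
    [[0, 17.5, -22.3], [0, 0, 0], -1],
    [[0, 24.1, -29], [0, 0, 0], -1],
    [[0, 31.1, -35.4], [0, 0, 0], -1],
    [[0, 38.4, -41.5], [0, 0, 0], -1],
    [[0, 45.9, -47.3], [0, 0, 0], -1],
    [[0, 53.6, -52.7], [0, 0, 0], -1],
    [[0, 61.6, -57.8], [0, 0, 0], -1],
    [[0, 69.8, -62.6], [0, 0, 0], -1],
    [[0, 69.8, -62.6], [0, 0, 0], -1],
    [[0, 69.8, -62.6], [0, 0, 0], -1],
    [[0, 69.8, -62.6], [0, 0, 0], -1],
    [[0, 69.8, -62.6], [0, 0, 0], -1],
  ],
)

```text
time_s: 18.1
position: [0.5952, -0.0453, 0.4566]
tcp_rot: [[-0.089, 0.996, 0.001], [0.996, 0.089, -0.001], [-0.001, 0.001, -1.0]]
force: [-11.6, -3.5, 15.0]
width: 0.0098
grip_force: 62.0
```

```bash
python3 - <<'E'
from h import *
np.set_printoptions(precision=4,suppress=True)
s=bot.observe(); p=np.array(s["position"]); print(p,np.array(s["tcp_rot"])[:,2],s["force"],s["ft_torque"],s["width"],s["grip_force"],s["time_s"],s["qd"])
d=p-np.array([.4887,-.0548,.3068]); dx,dz=d[0]*.996+d[1]*.0888,d[2]; print("shift",dx,dz,"lid deg",np.degrees(np.arctan2(.042+dz,.212-dx)-np.arctan2(.042,.212)),"r",np.hypot(.042+dz,.212-dx))
sd=snap("side","s8"); snap("top","t8")
for cam in("side","top"):
  for d in bot.masks_of(cam,"lid_bar")[:2]: print(cam,d["extent"],d["confidence"])
  for d in bot.tip_of(cam,"lid_bar")[:2]: print(cam,d["pixel"],d["confidence"])
  for d in bot.tip_of(cam,"key_eye")[:4]: print(cam,d["pixel"],d["confidence"])
# lid plate corner predictions in side for angles
H=np.array([.6995,-.036,.110]); hx=np.array([.996,.0866,0]); hy=np.array([-.0866,.996,0])
for deg in (45,50,55):
  a=np.radians(deg); P=H-hx*(.18*np.cos(a)-.008*np.sin(a))+np.array([0,0,.18*np.sin(a)+.008*np.cos(a)])
  print(deg,"left",proj("side",P+hy*.13),"right",proj("side",P-hy*.13),"top L/R",proj("top",P+hy*.13),proj("top",P-hy*.13))
E
```

```text
[ 0.5952 -0.0453  0.4566] [ 0.0012 -0.0009 -1.    ] [-11.5624  -3.4631  14.9606] [-0.53    2.2265 -0.0569] 0.00976730846274062 61.95899426937103 18.1 [ 0.0008 -0.0003  0.0015  0.0012 -0.     -0.0017]
shift 0.10693976394082455 0.14981208401445628 lid deg 50.083438692161515 r 0.2186996314006462
side [300.4, 136.1, 379.6, 198.9] 0.78
side [225.5, 138.9, 260.3, 191.9] 0.46
side [329.2, 143.2] 0.63
side [329.1, 222.4] 0.42
side [466.4, 280.9] 0.93
side [298.6, 250.8] 0.88
side [230.9, 151.5] 0.54
top [265.7, 145.6, 371.3, 186.3] 0.79
top [342.2, 248.2] 0.86
top [479.8, 144.0] 0.64
top [180.0, 245.4] 0.43
45 left [300.6892 144.5117] right [355.2846 175.2251] top L/R [264.3943 190.9746] [370.6464 182.305 ]
50 left [303.5644 140.7641] right [358.4408 171.0057] top L/R [263.479  185.6868] [370.6509 176.9367]
55 left [306.6292 137.2586] right [361.7673 167.0365] top L/R [262.5865 180.0106] [370.5745 171.1879]
```

The lid is at about 50° by kinematics. I'll cross-check the angle numerically from the lid's front edge in the images.

```bash
python3 - <<'E'
from h import *
np.set_printoptions(precision=3,suppress=True)
H=np.array([.6995,-.036,.110]); hx=np.array([.996,.0866,0]); hy=np.array([-.0866,.996,0])
def edge(y,deg,zl):
  a=np.radians(deg); return H-hx*(.18*np.cos(a)-zl*np.sin(a))+np.array([0,0,.18*np.sin(a)+zl*np.cos(a)])+hy*y
ys=[.12,.10,.085,-.085,-.10,-.12]
img=cv2.imread("pics/t8.png",0).astype(float); img0=cv2.imread("pics/top0.png",0).astype(float)
bot.camera("top"); m=bot.masks_of("top","lid_bar")[0]["mask"]
for y in ys:
  for z in (0,.008):
    print(y,z,{d:proj("top",edge(y,d,z)).round(1).tolist() for d in (45,50,55)})
  c=int(round(proj("top",edge(y,50,0))[0])); print("  col",c,"mask bottom",np.nonzero(m[:,c])[0].max() if m[:,c].any() else None,"gray rows 176..196",img[176:197,c-1:c+2].mean(1).round(0).astype(int).tolist())
  c0=int(round(proj("top",edge(y,0,.008))[0])); print("  closed pred",proj("top",edge(y,0,.008)).round(1),"gray 205..220",img0[203:221,c0-1:c0+2].mean(1).round(0).astype(int).tolist())
E
```

```text
0.12 0 {45: [268.9, 193.1], 50: [268.0, 188.1], 55: [267.2, 182.6]}
0.12 0.008 {45: [268.5, 190.6], 50: [267.6, 185.3], 55: [266.7, 179.7]}
  col 268 mask bottom 187 gray rows 176..196 [123, 124, 125, 122, 122, 122, 123, 125, 127, 143, 167, 170, 131, 122, 124, 126, 123, 119, 119, 119, 119]
  closed pred [275.8 215.8] gray 205..220 [169, 167, 168, 167, 164, 167, 167, 165, 166, 167, 171, 169, 166, 110, 110, 109, 110, 112]
0.1 0 {45: [277.0, 192.5], 50: [276.2, 187.4], 55: [275.4, 181.9]}
0.1 0.008 {45: [276.6, 190.0], 50: [275.8, 184.7], 55: [275.0, 179.0]}
  col 276 mask bottom 187 gray rows 176..196 [125, 124, 123, 124, 124, 124, 121, 124, 123, 162, 160, 148, 146, 146, 134, 122, 120, 118, 107, 102, 99]
  closed pred [283.1 215.2] gray 205..220 [167, 167, 168, 167, 165, 166, 164, 165, 166, 168, 167, 161, 97, 98, 111, 116, 113, 114]
0.085 0 {45: [283.1, 192.0], 50: [282.4, 186.9], 55: [281.6, 181.4]}
0.085 0.008 {45: [282.7, 189.5], 50: [282.0, 184.2], 55: [281.2, 178.5]}
  col 282 mask bottom None gray rows 176..196 [90, 90, 90, 90, 85, 88, 87, 90, 89, 90, 89, 88, 90, 88, 89, 89, 90, 
[... 720 characters left out ...]
58 mask bottom 180 gray rows 176..196 [125, 129, 166, 169, 167, 184, 188, 195, 198, 200, 199, 198, 201, 200, 199, 201, 204, 203, 206, 205, 205]
  closed pred [356.6 209.2] gray 205..220 [166, 162, 165, 166, 169, 160, 94, 96, 110, 116, 114, 110, 111, 111, 112, 112, 110, 111]
-0.12 0 {45: [366.5, 185.2], 50: [366.5, 180.0], 55: [366.5, 174.5]}
-0.12 0.008 {45: [366.6, 182.6], 50: [366.5, 177.3], 55: [366.4, 171.5]}
  col 367 mask bottom 179 gray rows 176..196 [131, 150, 170, 165, 125, 118, 120, 118, 121, 119, 118, 122, 118, 121, 120, 122, 125, 126, 130, 132, 132]
  closed pred [363.9 208.6] gray 205..220 [165, 166, 166, 169, 167, 143, 109, 111, 112, 110, 115, 113, 111, 111, 110, 111, 110, 109]
```

The front-edge rows match 50° to within about half a degree, and the key's eye is still found at the hook's bend, side pixel (231,151.5). The arm is still, so I hand in.

```bash
python3 - <<'E'
from workcell import bot
s=bot.observe(); print(s["position"],s["force"],s["grip_force"],s["time_s"],s["qd"])
print(bot.sign_off())
E
```

```text
[ 0.59522757 -0.04535208  0.45662587] [-11.49270518  -3.22718255  14.52045144] 61.95946276187897 18.6 [ 0.0010382  -0.00157822  0.00058156  0.00115275  0.00122084 -0.00115717]
the job is handed in; nothing more can be done
None
```

The key hangs by its eye on the hook, fork down, and the arm is holding the lid still at about 50° (measured to within half a degree); the job was handed in at 18.6 s, with no verdict returned.

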